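# Assemble the brush-washer strainer

## Task

Put the brush-washer strainer together on the post of its drip pan: first the wide drain plate with its collar up, then the plain spacer sleeve, and last the slotted cap. Pressing and turning only lightly (well under 25 N, never forcing it), turn the cap on top of the post until its slot finds the post's blade, then let it go fully down onto the sleeve and let go. Leave the other things on the table where they are.

Things in the scene. Friction and masses are not known exactly. Their poses are not given: they have to be found in the camera images.
- stand: Fixed round steel drip pan, 110 mm across, 14 mm high, with a small flat tab on its rim at its -x. Origin: centre of its underside on the table, z up. From a round seat in its middle (54 mm across, top 20 mm above the table) rises a round post, diameter 34 mm, to 71 mm above the table, top edge bevelled. The post is very stiff to turn (3 N m): take it as fixed.
- seat (a point): Centre of the top of the pan's seat, on the post's axis, 20 mm above the table. The drain plate's underside rests here.
- drain_plate: Loose aluminium drain plate: disc 80 mm across, 6 mm thick, with drain holes, and on top a collar of 50 mm outer diameter from 6 to 20 mm height. A round 39 mm bore goes right through. Grip it by the collar. Origin: centre of its underside, z up through the collar. 60 to 130 g.
- spacer: Loose aluminium spacer sleeve: plain tube, outer diameter 50 mm, bore 39 mm, height 22 mm. Origin: centre of its lower end, z up. Standing on the drain plate, its lower end is 20 mm above the seat. 40 to 85 g.
- cap: Loose round aluminium cap, 52 mm across, 20 mm high, with two flat grip faces (30 mm long, 54 mm apart) looking along its +y and -y. The lower 10 mm is a round 38 mm bore; the upper 10 mm is closed but for a through slot along its x axis, 34 by 8.4 mm, that fits the blade either way round. Origin: centre of its lower rim, z up. 55 to 115 g.
- rubber: Bystander: blue and white eraser block, 19x53x12 mm, loose; not to be moved. Origin: centre of underside.
- grey_lump: Bystander: grey lump of kneaded eraser, 30x38x17 mm, loose; not to be moved. Origin: centre of underside.
- red_tube: Bystander: red paint tube, 28x92x21 mm, loose; not to be moved. Origin: centre of underside.
- tape_roll: Bystander: roll of masking tape lying flat, 100x98x25 mm, loose; not to be moved. Origin: centre of underside.
- small_sharpener: Bystander: small brass pencil sharpener, 15x24x13 mm, loose; not to be moved. Origin: centre of underside.
- blade_top (a point): Point on the post's axis 80 mm above the table: top of the flat upright blade on the post, 32 mm long, 6 mm thick, 9 mm high, top edges slightly bevelled. The blade's direction is NOT reported: its length points up to 0.65 rad (37 degrees) to either side of the stand's x axis. This point's axes are the stand's, not the blade's.
- cap_top (a point): Centre of the cap's top, in the slot, 20 mm above its rim; axes as the cap's. Over plate and sleeve the cap first stops on the blade with its rim 50 mm above the seat. Only with the slot within about 0.07 rad of the blade can it go down the last 8 mm, until its rim rests on the sleeve, 42 mm above the seat.
Not all that is in view belongs to the job. Leave any pink look-alike of the spacer alone. What is shaped like the cap but black is not meant.

How it is judged:
On the way, in this order (a step that is already met when the one before it is completed fails the run):
1. the drain plate lies flat on the seat, collar up, with neither sleeve nor cap on the post yet (horizontal distance between drain_plate and seat below 0.005 m and z of drain_plate in the frame of seat between -0.0025 and 0.0025 m and angle between drain_plate's own z axis and vertical below 0.08 rad and horizontal distance between each of spacer, cap and seat above 0.05 m), for 0.2 s.
2. the spacer sleeve stands on the plate, round the post, with the cap not on the post yet (horizontal distance between each of drain_plate, spacer and seat below 0.005 m and z of drain_plate in the frame of seat between -0.0025 and 0.0025 m and angle between each of drain_plate, spacer's own z axis and vertical below 0.08 rad and z of spacer in the frame of seat between 0.0175 and 0.0225 m and horizontal distance between cap and seat above 0.05 m), for 0.2 s.
At the end, for the whole second after the job is handed in: The drain plate lies flat on the seat (collar up), the spacer sleeve on it and the cap on the sleeve: each height within 2.5 mm of 0, 20 and 42 mm above the seat, each upright within 0.08 rad, plate and sleeve within 5 mm and cap within 4 mm of the post's axis, all at rest and released (horizontal distance between each of drain_plate, spacer and seat below 0.005 m and z of drain_plate in the frame of seat between -0.0025 and 0.0025 m and angle between each of drain_plate, spacer, cap's own z axis and vertical below 0.08 rad and z of spacer in the frame of seat between 0.0175 and 0.0225 m and horizontal distance between cap and seat below 0.004 m and z of cap in the frame of seat between 0.0395 and 0.0445 m and linear speed of each of drain_plate, spacer, cap below 0.02 m/s); the robot touches nothing.
It fails at once if the cap is forced, by pressing or turning, against the post or the sleeve with more than 35 N (contact force between cap and stand above 35 N or contact force between cap and spacer above 35 N).
It fails at once if a bystander is moved by more than 20 mm (distance of any of rubber, grey_lump, red_tube, tape_roll, small_sharpener from where it was at the start of the episode above 0.02 m).
It also fails if it takes over 69 s, if anything falls off the work surface, if the arm or the gripper's body presses on something with over 40 N, if the wrist force passes 120 N, or if a joint passes its speed limit or range.

## Robot

A 6-joint arm with a two-finger parallel gripper is mounted at the origin on a cart in front of the work surface, level with it; the furniture and walls round the work are solid. World frame = base frame: x ahead of the robot, y to its left, z up, the work surface at z = 0. Lengths are in m, angles in rad, forces in N, time in s.
With the tool pointing down it reaches from about 0.275 to 0.825 m from the base axis. Payload 4.9 kg.
Tool frame: the origin (TCP) lies at the very end of the fingers, on their centre line; the grasp point (between the pads) lies 19 mm behind it; z points along the fingers, y is the line along which they close (so a half turn about z gives the same grasp; the last joint's range is limited). The gripper opens to 85 mm and grips with 20 to 120 N. Pads are 22 mm wide; open, the fingers measure 114 mm over their backs; the gripper's body (76 mm by 85 mm) begins 54 mm behind the grasp point. The pads swing forward as they close: fully open they stand 13 mm farther back than shut.
Start: joints at [1.145, 0.326, -0.193, 1.052, 0, 1.437], TCP at [0.158, 0.527, 0.231] pointing down, gripper open.
Joint ranges: [-2.65, 2.65], [-0.97, 1.79], [-1.3, 1.35], [-1.93, 2.1], [-1.47, 1.37], [-3.14, 3.14]. Speed limits (rad/s): [2.57, 2.57, 3.14, 3.14, 3.14, 3.14].

## Interface

Orientations are given as [roll, pitch, yaw] about the fixed x, y, z axes, in that order (R = Rz(yaw) Ry(pitch) Rx(roll)).
In Python, from cell import readout, snapshot, sign_off, models gives the robot as it stands.
- The arm moves only by the tool jog_arm, never from a script. Its argument "motion" is one flat list of numbers, 7 for each row, row after row: the shift along the tool's x, y, z in m, then the turn, a rotation vector about the tool's x, y, z in rad, then the gripper's target within -1 to 1 (fully open at 1, half-way at 0, shut at -1). In form: [dx, dy, dz, ax, ay, az, fingers, dx, dy, dz, ax, ay, az, fingers, ...]. A call has 1 to 8 rows; each row is the pose to reach, as a shift and turn from the pose commanded when the call began, along the tool's axes at that moment; what a row does not reach only later rows make up. A row lasts 1/8 s, in which the tool goes at most 62.5 mm and 10.7 degrees, less where a joint would pass 70% of its speed; a pose out of reach is approached as far as the arm can. A call with a gripper value outside its range is refused whole. The fingers move at their own pace and stop on an object; the grip force is fixed at half the most. Time passes only in rows, so rows that repeat a pose let the fingers close. It gives the time, the measured TCP pose, the force, the opening and the grip force at its end, in the units of the state.
- readout.observe(): the state, without advancing time (a new reading comes with each control period).
- snapshot(name): name is "scene" or "top" or "wrist"; returns a dict with "color" (420x560x3 uint8, blue, green, red), "camera_matrix" (3x3 intrinsics, pixels), "dist" ([k1, k2, p1, p2, k3] as OpenCV has them; the pictures are not rectified), "pose" (4x4, takes a point from camera to world coordinates). Camera axes: x right, y up, looking along -z (the intrinsics and any distortion apply to the point x, -y, -z); pixel columns grow to the right and rows downward; lengths in m; the calibration is good to about 2 mm. A picture is of the moment at which its call begins. There is no depth.
- sign_off(): hands the job in; it is judged then, once.
Trained networks look in the newest picture that a camera, given by its name, has taken for a name from the list of things; names that differ only in an ending like _2 or _b are one class to them, and where a whole thing is asked for, a point or a joint stands for the part that bears it (a point fixed in the world has none). Each returns a list of dicts, best first, with "p" (0 to 1); they miss things now and then, are a little off and sometimes report something else, mostly with a low value. They report only what shows in the picture. A call takes as long as a camera call. They do not tell look-alikes from the thing itself.
- models.spot_in(query, camera): "xyz" ([x, y, z] in m, in world coordinates, good to about 4 mm: the middle of the surface that is visible of it).
- models.cut_out(query, camera): "pixels" (420x560 bool, what is visible of it).
- models.landmark_of(query, camera): "xyz" ([x, y, z] in m, in world coordinates, good to about 4 mm: a listed point, or the origin of a listed thing).
The state is a dict: "clock": time; "q": joint angles; "qd": joint speeds; "joint_efforts": joint torques, N m; "tcp_pos": TCP position; "tool_rot": TCP orientation; "contact_force": force on the tool from outside, world axes, zero at the start; "ft_torque": the same for the moment, N m; "width": opening from 0.0 (shut) to 1.0 (fully open); "grasp_force": force on a finger pad.
Only numpy, scipy, OpenCV 4.12 (cv2) and the standard library are available. Lean on these libraries where they do the work, as an engineer would, in place of code of your own. Each camera call takes 0.05 s, during which the arm holds its last target. There are 200 camera calls.

## Working session

There is one attempt and no reset: what is moved stays moved. The work goes in short steps, Python scripts to look and compute and a tool call to move; the robot and the scene stay as the last step left them, time stands still between calls to the robot, and variables do not carry over. Pictures are saved under pics/ and viewed, at most 10 in all, crops included, and the job is handed in when it is done.

Besides the shell and the picture viewer there is one more tool, called after "Emit:" as name(argument=value, ...), one argument or row to a line, values as JSON. jog_arm: Moves the arm, as the interface text tells. Its arguments: {"type":"object","properties":{"motion":{"type":"array","items":{"type":"number"}}},"required":["motion"]}

```bash
mkdir -p pics; ls; python3 - <<'E'
from cell import readout, snapshot, models
import cv2,numpy as np
print(readout.observe())
for c in ["top","scene"]:
    s=snapshot(c); cv2.imwrite(f"pics/{c}1.png",s["color"])
    print(c,s["pose"].round(3).tolist(),s["camera_matrix"].round(1).tolist(),s["dist"])
    for n in ["stand","seat","drain_plate","spacer","cap","blade_top","cap_top","rubber","grey_lump","red_tube","tape_roll","small_sharpener"]:
        print(n,[(np.round(d["xyz"],3).tolist(),round(d["p"],2)) for d in models.landmark_of(n,c)])
E
```

```text
pics
{'clock': 0.0, 'q': array([ 1.14477400e+00,  3.26956598e-01, -1.93564599e-01,  1.05198193e+00,
        4.66590589e-06,  1.43659217e+00]), 'qd': array([-3.11364236e-04, -1.71871909e-04,  6.03724835e-05, -1.26485767e-04,
       -2.00224355e-04, -1.85138934e-03]), 'joint_efforts': array([ 7.51549323e-04, -4.43402874e+01,  2.62437075e+01,  1.55743794e-02,
       -1.74745833e-04,  2.53601470e-06]), 'tcp_pos': array([0.15798633, 0.52623202, 0.23050222]), 'tool_rot': array([-3.13990182e+00, -2.32996926e-04,  2.84977428e+00]), 'contact_force': array([-0.29804092,  0.53434554,  0.50914549]), 'ft_torque': array([-0.03947811, -0.054238  , -0.00824736]), 'grasp_force': 0.0, 'width': 1.0001684751862527}
top [[-0.017, 0.983, -0.182, 0.358], [-1.0, -0.018, -0.004, 0.107], [-0.007, 0.182, 0.983, 1.145], [0.0, 0.0, 0.0, 1.0]] [[395.0, 0.0, 276.2], [0.0, 395.0, 207.1], [0.0, 0.0, 1.0]] [-0.069119  0.        0.        0.        0.      ]
stand [([0.578, -0.0, -0.002], 0.8)]
seat [([0.578, -0.004, 0.021], 0.71), ([0.442, -0.176, 0.0], 0.16)]
drain_plate [([0.443, -0.178, -0.0], 0.89)]
spacer [([0.4
[... 655 characters left out ...]
 387.6, 210.3], [0.0, 0.0, 1.0]] [0.03631377 0.         0.         0.         0.        ]
stand [([0.574, 0.001, -0.0], 0.75)]
seat [([0.58, -0.001, 0.021], 0.69)]
drain_plate [([0.442, -0.18, 0.001], 0.93), ([0.721, 0.149, 0.0], 0.67)]
spacer [([0.461, 0.168, -0.006], 0.7)]
cap [([0.576, 0.136, 0.002], 0.88), ([0.595, 0.24, 0.001], 0.6)]
blade_top [([0.58, -0.004, 0.085], 0.56)]
cap_top [([0.599, 0.241, 0.021], 0.66), ([0.569, 0.138, 0.022], 0.64), ([0.581, -0.002, 0.022], 0.3)]
rubber [([0.459, 0.168, -0.003], 0.55), ([0.719, 0.151, -0.002], 0.5)]
grey_lump []
red_tube [([0.53, 0.403, -0.004], 0.74)]
tape_roll [([0.77, 0.022, 0.001], 0.96)]
small_sharpener [([0.621, -0.202, -0.001], 0.55)]
```

```bash
python3 - <<'E'
import cv2
a=cv2.imread("pics/top1.png")
cv2.imwrite("pics/top1c.png",cv2.resize(a[:,60:480],None,fx=1.42,fy=1.42,interpolation=cv2.INTER_CUBIC))
E
```

```text
(no output)
```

View pics/top1c.png

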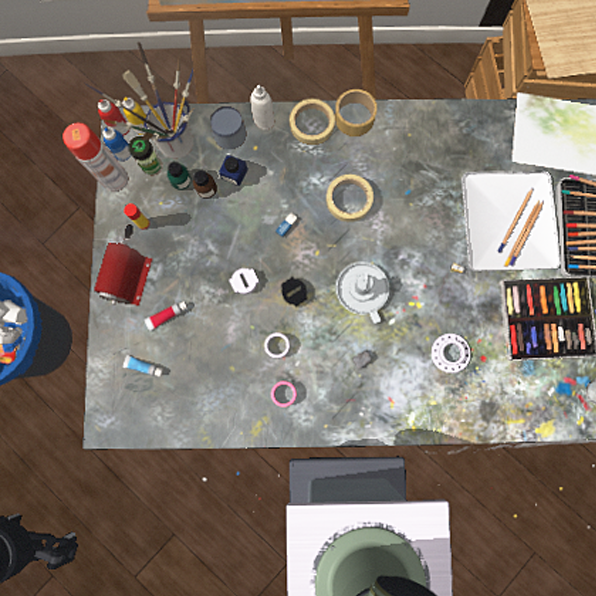

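View pics/scene1.png

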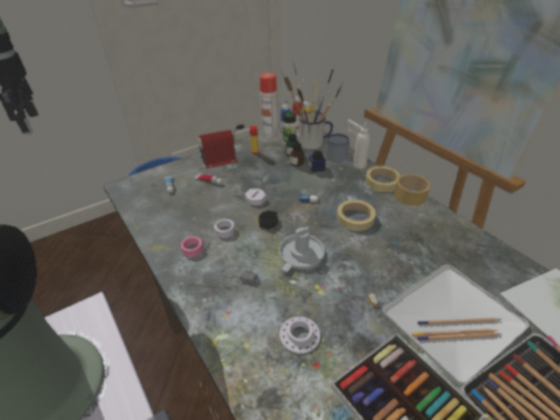

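The top crop shows the white (aluminium) cap at crop pixel (243,280), and the black look-alike at (293,290). The plain sleeve is at (277,346) with the pink look-alike at (284,393). The plate is at (451,352) and the stand at (363,287). The scene view agrees.

```bash
cat > h.py <<'E'
from cell import readout, snapshot, sign_off, models
import cv2,numpy as np
from scipy.spatial.transform import Rotation as R
F=np.diag([1,-1,-1.])
def proj(s,P):
    T=np.linalg.inv(s["pose"]); c=(T[:3,:3]@np.atleast_2d(P).T).T+T[:3,3]
    return cv2.projectPoints((c@F).reshape(-1,1,3),np.zeros(3),np.zeros(3),s["camera_matrix"],s["dist"])[0][:,0]
def unproj(s,px,z):
    u=cv2.undistortPoints(np.float64(px).reshape(-1,1,2),s["camera_matrix"],s["dist"])[:,0]
    d=(s["pose"][:3,:3]@F@np.c_[u,np.ones(len(u))].T).T; o=s["pose"][:3,3]
    return o+d*((z-o[2])/d[:,2])[:,None]
def go(pos,yaw):
    """motion in tool axes from the present pose to TCP pos, pointing down, with that yaw (mod pi, nearest)"""
    o=readout.observe(); R0=R.from_euler("xyz",o["tool_rot"])
    y0=o["tool_rot"][2]; yaw=y0+(yaw-y0+np.pi/2)%np.pi-np.pi/2
    d=R0.inv().apply(np.array(pos)-o["tcp_pos"]); r=(R0.inv()*R.from_euler("xyz",[np.pi,0,yaw])).as_rotvec()
    print("t",round(o["clock"],2),"tcp",o["tcp_pos"].round(4),o["tool_rot"].round(3),"q6",o["q"][5].round(2),"F",o["contact_force"].round(1),"w",round(o["width"],3)," -> shift",d.round(4),"turn",r.round(3))
E
python3 - <<'E'
from h import *
go([0.47,0.0,0.25],0)
go([0.47,0.0,0.25],np.pi/2)
E
```

```text
t 1.3 tcp [0.1582 0.5268 0.2313] [-3.142 -0.     2.85 ] q6 1.44 F [-0.2 -0.7 -0.4] w 1.001  -> shift [-0.4502 -0.4148 -0.0187] turn [-0.    -0.    -0.292]
t 1.3 tcp [0.1582 0.5268 0.2313] [-3.142 -0.     2.85 ] q6 1.44 F [-0.2 -0.7 -0.4] w 1.001  -> shift [-0.4502 -0.4148 -0.0187] turn [-0.     0.     1.279]
```

Emit:
jog_arm(
  motion=[-0.45,-0.415,-0.02,0,0,-0.292,1,-0.45,-0.415,-0.02,0,0,-0.292,1,-0.45,-0.415,-0.02,0,0,-0.292,1,-0.45,-0.415,-0.02,0,0,-0.292,1,-0.45,-0.415,-0.02,0,0,-0.292,1,-0.45,-0.415,-0.02,0,0,-0.292,1,-0.45,-0.415,-0.02,0,0,-0.292,1,-0.45,-0.415,-0.02,0,0,-0.292,1],
)

```text
clock: 2.3
tcp_pos: [0.4121, 0.0972, 0.248]
tool_rot: [3.141, 0.001, -3.142]
contact_force: [0.6, 0.3, -0.2]
width: 1.0
grasp_force: 0.0
```

```bash
python3 - <<'E'
from h import *
s=snapshot("wrist"); cv2.imwrite("pics/w1.png",s["color"]); print(s["pose"].round(3).tolist(),s["camera_matrix"].round(0).tolist())
for n in ["seat","blade_top","stand","spacer","drain_plate"]:
    print(n,[(np.round(d["xyz"],3).tolist(),round(d["p"],2)) for d in models.landmark_of(n,"wrist")])
go([0.47,-0.08,0.25],0)
E
```

```text
[[0.001, -0.96, -0.279, 0.342], [1.0, 0.001, -0.0, 0.095], [0.001, -0.279, 0.96, 0.39], [0.0, 0.0, 0.0, 1.0]] [[367.0, 0.0, 276.0], [0.0, 367.0, 217.0], [0.0, 0.0, 1.0]]
seat [([0.576, -0.002, 0.021], 0.59)]
blade_top [([0.574, -0.003, 0.084], 0.74), ([0.618, -0.202, -0.0], 0.51)]
stand []
spacer [([0.462, 0.173, 0.001], 0.7), ([0.362, 0.162, 0.004], 0.59)]
drain_plate [([0.446, -0.179, 0.002], 0.81)]
t 2.6 tcp [0.4105 0.0997 0.2474] [ 3.141e+00 -1.000e-03 -3.141e+00] q6 0.06 F [0.2 0.2 0.9] w 1.002  -> shift [-0.0593 -0.1797 -0.0027] turn [ 0.    -0.001  0.001]
```

View pics/w1.png

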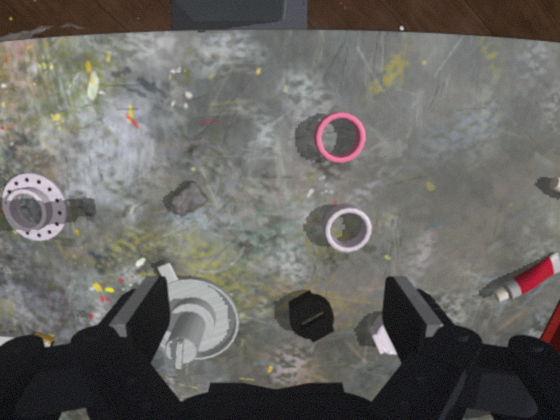

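The wrist view shows the plate at (35,207), the spacer at (348,230), the pink ring at (340,137), the blade top near (180,352), and the black cap at (312,316). Next I'll hover over the plate.

Emit:
jog_arm(
  motion=[-0.032,-0.279,0.1,0,0,0,1,-0.032,-0.279,0.1,0,0,0,1,-0.032,-0.279,0.1,0,0,0,1,-0.032,-0.279,0.1,0,0,0,1,-0.032,-0.279,0.1,0,0,0,1,-0.032,-0.279,0.1,0,0,0,1],
)

```text
clock: 3.35
tcp_pos: [0.4433, -0.1804, 0.1464]
tool_rot: [3.141, -0.001, 3.141]
contact_force: [-0.4, -0.1, 1.0]
width: 1.001
grasp_force: 0.0
```

```bash
cat >> h.py <<'E'
def topcirc(s,name,cam,h,near=None):
    """centre and diameter of the circle bounding thing's upper contour assumed at height h"""
    m=models.cut_out(name,cam)
    for d in m:
        c,_=max([(x,cv2.contourArea(x)) for x in cv2.findContours(d["pixels"].astype(np.uint8),cv2.RETR_EXTERNAL,cv2.CHAIN_APPROX_NONE)[0]],key=lambda t:t[1])
        P=unproj(s,c.reshape(-1,2),h)[:,:2].astype(np.float32)
        print(name,"p",round(d["p"],2),"minEncl",np.round(cv2.minEnclosingCircle(P),4) if 0 else [np.round(v,4) for v in cv2.minEnclosingCircle(P)],"ell",[np.round(v,4) for v in cv2.fitEllipse(P*1000)])
E
python3 - <<'E'
from h import *
s=snapshot("wrist"); cv2.imwrite("pics/w2.png",s["color"])
topcirc(s,"drain_plate","wrist",0.006)
print([(np.round(d["xyz"],4).tolist(),round(d["p"],2)) for d in models.landmark_of("drain_plate","wrist")])
print(proj(s,[[0.443,-0.179,0.02],[0.443,-0.179,0.006]]))
go([0.443,-0.179,0.006],np.pi)
E
```

```text
drain_plate p 0.67 minEncl [array([ 0.4414, -0.1808]), np.float64(0.0399)] ell [array([ 441.2404, -180.8139]), array([77.6653, 78.4727]), np.float64(166.9317)]
[]
[[279.82207797 207.54512055]
 [279.61532071 203.10774058]]
t 3.5 tcp [ 0.4432 -0.1779  0.1476] [ 3.141 -0.    -3.139] q6 -0.54 F [-0.5  0.1  0.1] w 0.999  -> shift [ 1.000e-04 -1.200e-03  1.416e-01] turn [ 0.001 -0.001  0.003]
```

View pics/w2.png

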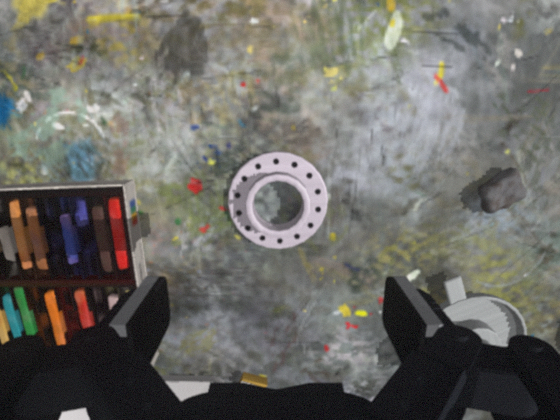

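Emit:
jog_arm(
  motion=[0.002,-0.002,0.06,0,0,0,1,0.002,-0.002,0.11,0,0,0,1,0.002,-0.002,0.14,0,0,0,1,0.002,-0.002,0.14,0,0,0,-1,0.002,-0.002,0.14,0,0,0,-1,0.002,-0.002,0.14,0,0,0,-1,0.002,-0.002,0.14,0,0,0,-1,0.002,-0.002,0.14,0,0,0,-1],
)

```text
clock: 4.5
tcp_pos: [0.4424, -0.1813, 0.0098]
tool_rot: [3.141, 0.003, -3.14]
contact_force: [-0.8, 3.0, 6.4]
width: 0.553
grasp_force: 60.6
```

Emit:
jog_arm(
  motion=[0,0,-0.06,0,0,0,-1,0,0.03,-0.12,0,0,0,-1,0,0.09,-0.18,0,0,0,-1,0,0.09,-0.18,0,0,0,-1,0,0.09,-0.18,0,0,0,-1],
)

```text
clock: 5.12
tcp_pos: [0.4429, -0.0912, 0.1909]
tool_rot: [-3.139, 0.006, -3.138]
contact_force: [0.0, -0.2, -1.1]
width: 0.554
grasp_force: 62.1
```

```bash
python3 - <<'E'
from h import *
o=readout.observe();print(o["contact_force"],o["width"],o["grasp_force"])
s=snapshot("wrist"); cv2.imwrite("pics/w3.png",s["color"])
print(proj(s,[[0.577,-0.002,0.014],[0.577,-0.002,0.071]]))
for n in ["stand","seat","blade_top"]: print(n,[(np.round(d["xyz"],4).tolist(),round(d["p"],2)) for d in models.landmark_of(n,"wrist")])
t=snapshot("top"); cv2.imwrite("pics/top2.png",t["color"])
print(proj(t,[[0.577,-0.002,0.014],[0.577,-0.002,0.071]]))
a=cv2.resize(s["color"][60:420,160:560],None,fx=1.4,fy=1.4)
c=proj(t,[[0.577,-0.002,0.03]])[0].astype(int)
b=cv2.resize(t["color"][c[1]-35:c[1]+35,c[0]-20:c[0]+20],(288,504),interpolation=cv2.INTER_CUBIC)
print(c); b=cv2.resize(t["color"][c[1]-30:c[1]+30,c[0]-30:c[0]+30],(240,240),interpolation=cv2.INTER_CUBIC)
im=np.zeros((504,800,3),np.uint8); im[:,:560]=a; im[:240,560:]=b; cv2.imwrite("pics/v3.png",im)
go([0.577,-0.002,0.15],np.pi)
E
```

```text
[ 0.01214404 -0.21428538 -1.1485882 ] 0.5540567089857871 62.05825924873352
[[366.26293641 323.12209099]
 [381.1607053  359.48860251]]
stand []
seat []
blade_top []
[[315.13458754 203.06639501]
 [316.97247094 199.12424763]]
[315 201]
t 5.38 tcp [ 0.4407 -0.0923  0.1868] [ 3.141e+00 -1.000e-03  3.141e+00] q6 -0.37 F [-0.3  0.3 -1. ] w 0.551  -> shift [-0.1363  0.0904  0.0367] turn [ 0.    -0.001 -0.001]
```

View pics/v3.png

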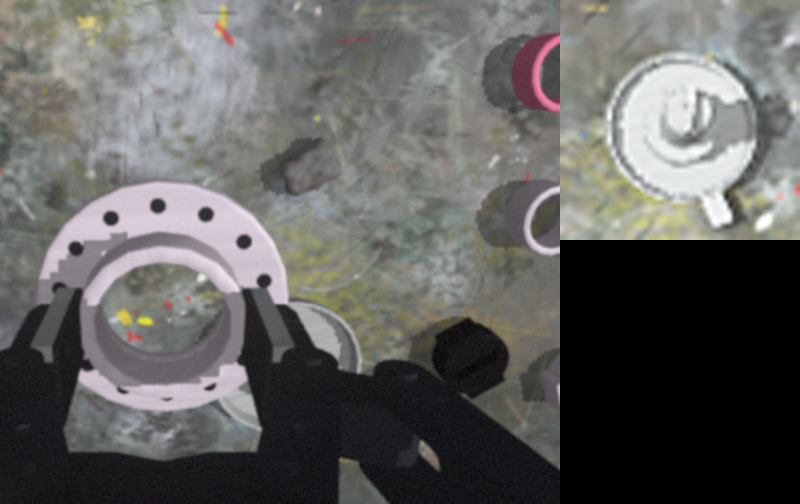

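The plate is held level and centred. The pan edge shows at (320,350), and the tab points down-right in the top view inset, so the stand's yaw is about +0.4. I'll refine the stand centre.

```bash
cat >> h.py <<'E'
from scipy.optimize import least_squares
def circ(P,r):
    f=least_squares(lambda c:np.hypot(P[:,0]-c[0],P[:,1]-c[1])-c[2],[*P.mean(0)[:2],r],loss="soft_l1",f_scale=0.001); return f.x.round(4)
def contour(m): return max(cv2.findContours(m.astype(np.uint8),cv2.RETR_EXTERNAL,cv2.CHAIN_APPROX_NONE)[0],key=cv2.contourArea).reshape(-1,2)
E
python3 - <<'E'
from h import *
for cam in ["top","scene"]:
    s=snapshot(cam)
    for n,r,h in [("stand",.055,.014),("spacer",.025,.022),("cap",.026,.02)]:
        for d in models.cut_out(n,cam):
            c=contour(d["pixels"]); P=unproj(s,c,h)
            print(cam,n,round(d["p"],2),circ(P,r),len(c))
            if cam=="top" and n=="stand":
                x=circ(P,r); v=P[:,:2]-x[:2]; k=np.hypot(*v.T)>x[2]+.008; t=-v[k].mean(0); print("stand yaw",np.arctan2(t[1],t[0]))
E
```

```text
top stand 0.78 [ 0.5776 -0.0021  0.0537] 113
stand yaw 0.3712521803554066
top stand 0.6 [0.7167 0.1523 0.0191] 35
stand yaw -0.6885753484400404
top spacer 0.4 [0.3679 0.1612 0.022 ] 64
top cap 0.77 [0.5953 0.2409 0.0263] 51
top cap 0.66 [0.5714 0.1395 0.0264] 53
scene stand 0.88 [ 0.5763 -0.0041  0.0568] 121
scene spacer 0.67 [0.3649 0.1525 0.0313] 63
scene spacer 0.66 [ 0.4284 -0.0082  0.018 ] 41
scene spacer 0.61 [0.4613 0.162  0.0314] 56
```

Emit:
jog_arm(
  motion=[-0.045,0.03,0,0,0,0,-1,-0.09,0.06,0,0,0,0,-1,-0.137,0.0885,0.02,0,0,0,-1,-0.137,0.0885,0.06,0,0,0,-1,-0.137,0.0885,0.08,0,0,0,-1,-0.137,0.0885,0.08,0,0,0,-1],
)

```text
clock: 6.52
tcp_pos: [0.5766, -0.003, 0.1055]
tool_rot: [3.141, -0.004, -3.141]
contact_force: [0.8, 0.2, -1.4]
width: 0.547
grasp_force: 62.1
```

```bash
python3 - <<'E'
from h import *
s=snapshot("wrist"); cv2.imwrite("pics/w4.png",s["color"])
a=s["color"].copy()
go([0.577,-0.003,0.1],np.pi)
th=np.linspace(0,2*np.pi,73)
C=np.c_[np.cos(th),np.sin(th)]
for c,r,h,col in [((.577,-.003),.017,.071,(0,0,255)),((.577,-.003),.027,.02,(0,255,0)),((.577,-.003),.055,.014,(255,0,0))]:
    for p in proj(s,np.c_[C*r+c,0*th+h]): cv2.circle(a,tuple(p.astype(int)),0,col,-1)
cv2.imwrite("pics/v4.png",cv2.resize(a[160:420,100:460],None,fx=2.2,fy=2.2,interpolation=cv2.INTER_CUBIC))
E
```

```text
t 6.58 tcp [ 0.5777 -0.0033  0.1071] [ 3.141e+00 -2.000e-03 -3.141e+00] q6 -0.13 F [ 0.8 -0.   0.6] w 0.55  -> shift [0.0007 0.0003 0.0071] turn [ 0.    -0.002  0.   ]
```

View pics/v4.png

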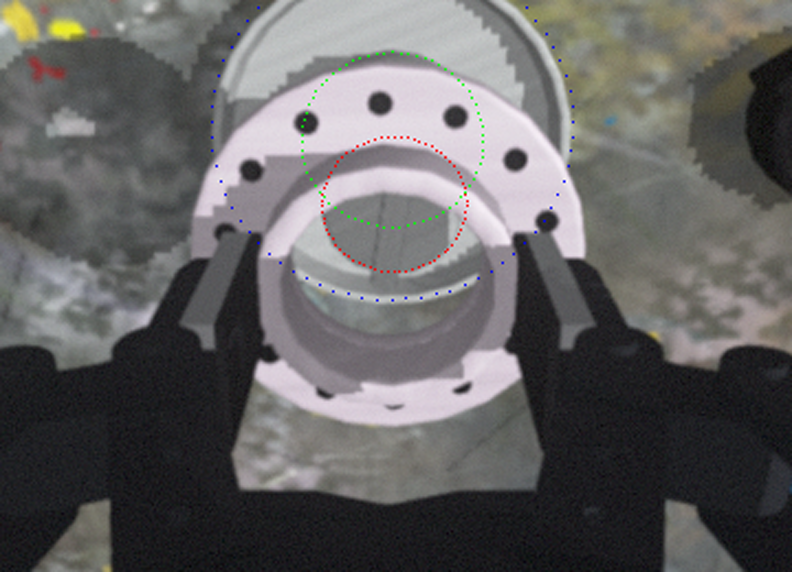

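```bash
python3 - <<'E'
from h import *
s=snapshot("wrist"); print(s["pose"].round(4).tolist())
print(unproj(s,[[276.6,240]],.1),unproj(s,[[276.6,240]],.116))
# plate: disc extents at z=.106-.. front edge row
for zt in (.100,.104,.108):
    print(zt,unproj(s,[[100+192/2.2,160+250/2.2],[100+585/2.2,160+250/2.2],[276.5,160+66/2.2],[276.5,160+425/2.2]],zt).round(4).tolist())
# pan outer rim left/right
print(unproj(s,[[100+213/2.2,160+105/2.2],[100+572/2.2,160+105/2.2]],.014))
go([0.577,-0.003,0.1],np.pi)
E
```

```text
[[0.0004, -0.9611, -0.2761, 0.5076], [1.0, 0.0005, -0.0004, -0.0052], [0.0005, -0.2761, 0.9611, 0.2493], [0.0, 0.0, 0.0, 1.0]]
[[ 0.56086046 -0.00474891  0.1       ]] [[ 0.55515686 -0.00479634  0.116     ]]
0.1 [[0.5769, -0.0447, 0.1], [0.5769, 0.0352, 0.1], [0.5389, -0.0048, 0.1], [0.6188, -0.0048, 0.1]]
0.104 [[0.575, -0.0436, 0.104], [0.5751, 0.0341, 0.104], [0.538, -0.0048, 0.104], [0.6158, -0.0048, 0.104]]
0.108 [[0.5731, -0.0426, 0.108], [0.5732, 0.0331, 0.108], [0.5372, -0.0048, 0.108], [0.6128, -0.0048, 0.108]]
[[ 0.56877812 -0.05763436  0.014     ]
 [ 0.56883212  0.05109708  0.014     ]]
t 6.62 tcp [ 0.5785 -0.0035  0.1081] [-3.142  0.    -3.142] q6 -0.13 F [ 0.7  1.1 -0.8] w 0.55  -> shift [0.0015 0.0005 0.0081] turn [-0.  0.  0.]
```

Emit:
jog_arm(
  motion=[0.0015,0.0015,0,0,0,0,-1,0.0015,0.0015,0.01,0,0,0,-1,0.0015,0.0015,0.015,0,0,0,-1,0.0015,0.0015,0.02,0,0,0,-1,0.0015,0.0015,0.025,0,0,0,-1,0.0015,0.0015,0.03,0,0,0,-1],
)

```text
clock: 7.38
tcp_pos: [0.5767, -0.0019, 0.0771]
tool_rot: [-3.142, -0.0, -3.141]
contact_force: [0.9, 0.3, -1.2]
width: 0.55
grasp_force: 62.1
```

Emit:
jog_arm(
  motion=[0,0,0.01,0,0,0,-1,0,0,0.02,0,0,0,-1,0,0,0.03,0,0,0,-1,0,0,0.038,0,0,0,-1,0,0,0.044,0,0,0,-1,0,0,0.044,0,0,0,-1],
)

```text
clock: 8.12
tcp_pos: [0.5763, -0.0018, 0.033]
tool_rot: [3.141, -0.001, -3.141]
contact_force: [0.4, -0.5, -0.4]
width: 0.548
grasp_force: 62.1
```

Emit:
jog_arm(
  motion=[0,0,0.003,0,0,0,-1,0,0,0.004,0,0,0,-1,0,0,0.004,0,0,0,1,0,0,0.004,0,0,0,1,0,0,0.004,0,0,0,1],
)

```text
clock: 8.75
tcp_pos: [0.5768, -0.0019, 0.0296]
tool_rot: [-3.142, 0.0, -3.141]
contact_force: [-0.1, 0.1, -0.5]
width: 0.996
grasp_force: 0.0
```

```bash
python3 - <<'E'
from h import *
go([0.462,0.172,0.15],np.pi)
E
```

```text
t 8.75 tcp [ 0.5768 -0.0019  0.0296] [-3.142  0.    -3.141] q6 -0.13 F [-0.1  0.1 -0.5] w 0.996  -> shift [ 0.1147  0.1739 -0.1204] turn [-0.  0.  0.]
```

Emit:
jog_arm(
  motion=[0,0,-0.06,0,0,0,1,0,0,-0.12,0,0,0,1,0.03,0,-0.16,0,0,0,1,0.03,0,-0.16,0,0,0,1,0.03,0,-0.16,0,0,0,1],
)

```text
clock: 9.38
tcp_pos: [0.5467, -0.0019, 0.1892]
tool_rot: [-3.142, 0.0, -3.141]
contact_force: [0.1, 0.5, -0.4]
width: 0.999
grasp_force: 0.0
```

```bash
python3 - <<'E'
from h import *
s=snapshot("wrist"); a=s["color"]; cv2.imwrite("pics/w5.png",a); np.savez("w5.npz",**s)
c=proj(s,[[.577,-.002,.06]])[0].astype(int); print(c, s["pose"][:3,3].round(4))
x0,y0=c[0]-75,max(0,c[1]-75)
b=a[y0:y0+150,x0:x0+150]; print(x0,y0)
cv2.imwrite("pics/v5.png",cv2.resize(b,None,fx=4,fy=4,interpolation=cv2.INTER_CUBIC))
go([0.462,0.172,0.15],np.pi)
E
```

```text
[277 244] [ 0.4763 -0.0037  0.3313]
202 169
t 9.43 tcp [ 0.5464 -0.0018  0.1885] [ 3.141e+00 -1.000e-03 -3.141e+00] q6 -0.14 F [-0.4 -0.2 -0.6] w 1.002  -> shift [0.0843 0.1738 0.0386] turn [ 0.    -0.001  0.   ]
```

View pics/v5.png

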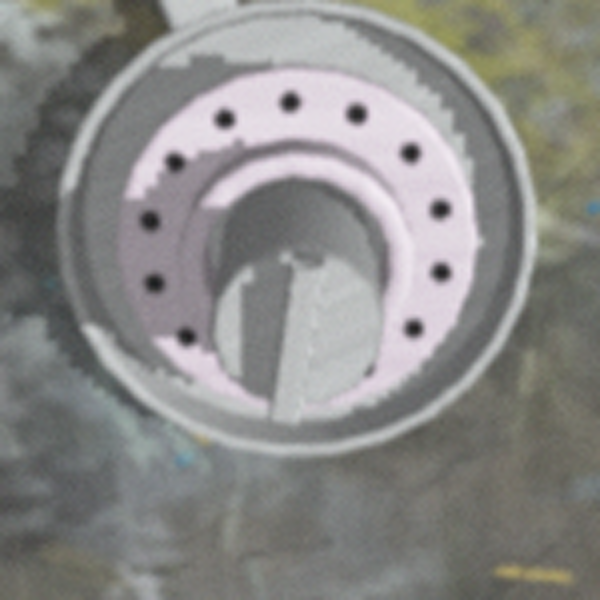

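The plate is seated round the post. The blade's top face runs from about (307,262) to (287,412) in the crop, so I'll compute its direction.

```bash
python3 - <<'E'
from h import *
s=dict(np.load("w5.npz"))
f=lambda p,z: unproj(s,np.array(p)/4+[202-.375,169-.375],z)
P=f([[292,262],[272,418],[323,266],[302,405]],.08); print(P.round(4)); 
for a,b in((0,1),(2,3)): d=P[b]-P[a]; print("blade yaw",np.arctan2(d[1],d[0]),np.linalg.norm(d))
print("mid",P.mean(0)); 
print("post circle", f([[213,325],[384,325],[300,405]],.071).round(4))
E
```

```text
[[ 0.5619 -0.0045  0.08  ]
 [ 0.5928 -0.0083  0.08  ]
 [ 0.5627  0.0011  0.08  ]
 [ 0.5901 -0.0027  0.08  ]]
blade yaw -0.122138114587338 0.031063787034333882
blade yaw -0.13718904233774276 0.0276726581306574
mid [ 0.57688888 -0.00357003  0.08      ]
post circle [[ 0.5776 -0.0195  0.071 ]
 [ 0.5777  0.0129  0.071 ]
 [ 0.5942 -0.003   0.071 ]]
```

Emit:
jog_arm(
  motion=[0.042,0.055,0,0,0,0,1,0.084,0.11,0,0,0,0,1,0.084,0.174,0.02,0,0,0,1,0.084,0.174,0.04,0,0,0,1,0.084,0.174,0.04,0,0,0,1],
)

```text
clock: 10.05
tcp_pos: [0.4603, 0.1727, 0.1467]
tool_rot: [-3.14, -0.006, -3.139]
contact_force: [0.3, 0.0, 0.9]
width: 0.999
grasp_force: 0.0
```

```bash
python3 - <<'E'
from h import *
s=snapshot("wrist"); cv2.imwrite("pics/w6.png",s["color"])
for d in models.cut_out("spacer","wrist"):
    c=contour(d["pixels"]); P=unproj(s,c,.022); q=contour(d["pixels"]).mean(0)
    print(round(d["p"],2),circ(P,.025),q.round(0),s["color"][d["pixels"]].mean(0).round(0),[v.round(1) for v in map(np.array,cv2.minEnclosingCircle((P[:,:2]*1000).astype(np.float32)))])
go([0.462,0.172,0.005],np.pi)
E
```

```text
0.87 [0.3668 0.1601 0.0243] [261.  78.] [147. 118. 207.] [array([366.8, 160. ]), np.float64(24.8)]
0.57 [0.4614 0.1724 0.0246] [278. 210.] [183. 174. 183.] [array([461.2, 172.1]), np.float64(25.6)]
t 10.15 tcp [0.4624 0.1716 0.1488] [-3.141e+00 -2.000e-03 -3.142e+00] q6 0.21 F [ 0.8 -0.6  0.3] w 1.0  -> shift [1.000e-04 5.000e-04 1.438e-01] turn [-0.001 -0.002  0.   ]
```

View pics/w6.png

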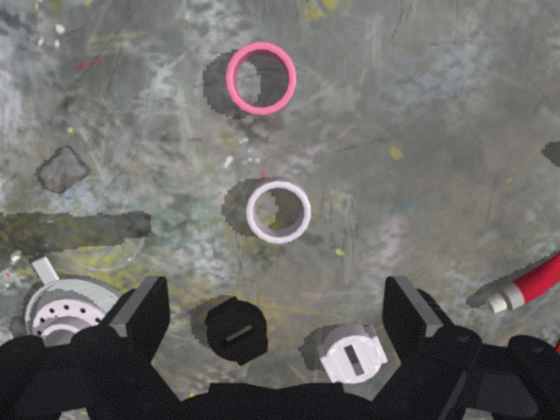

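The plain grey spacer is at (278,210), the pink one at (261,78), and the white cap at (352,355). I'll grip the spacer.

Emit:
jog_arm(
  motion=[0,0.0005,0.06,0,0,0,1,0,0.0005,0.11,0,0,0,1,0,0.0005,0.14,0,0,0,1,0,0.0005,0.14,0,0,0,-1,0,0.0005,0.14,0,0,0,-1,0,0.0005,0.14,0,0,0,-1,0,0.0005,0.14,0,0,0,-1,0,0.0005,0.14,0,0,0,-1],
)

```text
clock: 11.15
tcp_pos: [0.4645, 0.1725, 0.0116]
tool_rot: [-3.141, 0.004, 3.141]
contact_force: [-1.4, -2.3, 6.7]
width: 0.547
grasp_force: 62.1
```

Emit:
jog_arm(
  motion=[0,0,-0.06,0,0,0,-1,0,0,-0.12,0,0,0,-1,-0.03,-0.05,-0.12,0,0,0,-1,-0.06,-0.1,-0.12,0,0,0,-1,-0.09,-0.15,-0.12,0,0,0,-1,-0.115,-0.175,-0.12,0,0,0,-1,-0.115,-0.175,-0.1,0,0,0,-1,-0.115,-0.175,-0.1,0,0,0,-1],
)

```text
clock: 12.15
tcp_pos: [0.5769, -0.0027, 0.1092]
tool_rot: [3.141, -0.002, 3.141]
contact_force: [-0.7, -0.1, -0.6]
width: 0.546
grasp_force: 62.2
```

```bash
python3 - <<'E'
from h import *
s=snapshot("wrist"); a=s["color"].copy(); cv2.imwrite("pics/w7.png",a)
go([0.577,-0.002,0.105],np.pi)
for d in models.cut_out("spacer","wrist"): print(round(d["p"],2),contour(d["pixels"]).min(0),contour(d["pixels"]).max(0))
o=readout.observe()["tcp_pos"]
th=np.linspace(0,2*np.pi,91); C=np.c_[np.cos(th),np.sin(th)]
for c,r,h,col in [((.577,-.0033),.017,.071,(0,0,255)),((.577,-.0033),.055,.014,(255,0,0)),(o[:2],.025,o[2]+.013,(0,255,0)),(o[:2],.0195,o[2]-.009,(0,255,255))]:
    for p in proj(s,np.c_[C*r+c,0*th+h]): cv2.circle(a,tuple(p.round().astype(int)),0,col,-1)
cv2.imwrite("pics/v7.png",cv2.resize(a[160:420,100:460],None,fx=2.2,fy=2.2,interpolation=cv2.INTER_CUBIC))
E
```

```text
t 12.2 tcp [ 0.5772 -0.0024  0.1099] [ 3.141e+00 -1.000e-03 -3.142e+00] q6 -0.13 F [ 0.5  0.6 -0.5] w 0.548  -> shift [0.0002 0.0004 0.0049] turn [ 0.    -0.001  0.   ]
0.8 [217 218] [334 342]
```

View pics/v7.png

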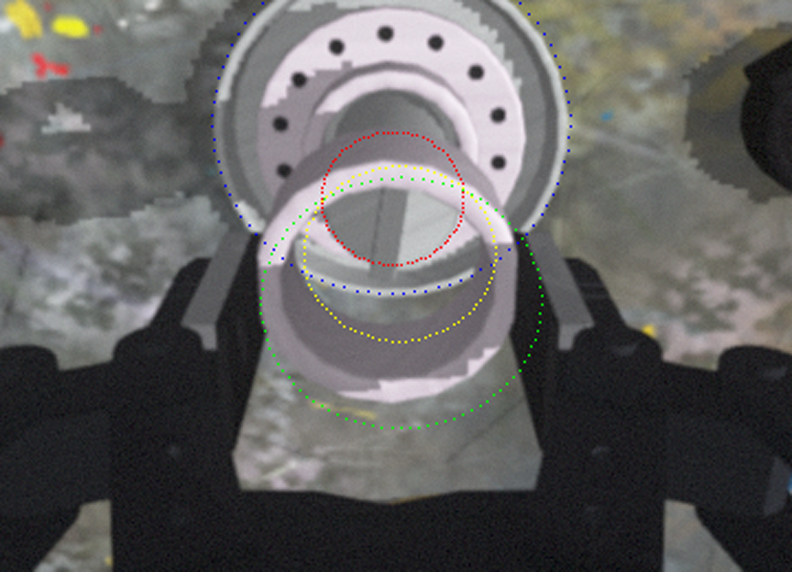

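The sleeve is held round the blade's line of sight, but its ring at (260–516, 160–402) looks rounder and smaller than a level ring should. I'll fit its tilt.

```bash
python3 - <<'E'
from h import *
s=snapshot("wrist")
th=np.linspace(0,2*np.pi,181)[:-1]
def ring(p,r=.025):
    n=R.from_rotvec([0,p[3],0]); return proj(s,n.apply(np.c_[r*np.cos(th),r*np.sin(th),0*th])+p[:3])
def ext(p): q=(ring(p)-[100,160])*2.2; return np.r_[q.min(0),q.max(0)]
obs=np.r_[260,160,516,402]
f=least_squares(lambda p:ext(p)-obs,[.577,-.003,.11,0],x_scale=[.01,.01,.01,.1]); print(f.x.round(4),f.fun.round(1))
for dz in(-.022,):
    n=R.from_rotvec([0,f.x[3],0]); p=f.x.copy(); p[:3]+=n.apply([0,0,dz]); print("bottom ring",p.round(4),ext(p).round(0))
go([0.577,-0.002,0.105],np.pi)
E
python3 - <<'E'
import cv2
a=cv2.imread('pics/w7.png'); g=a[190:360,195:355]
cv2.imwrite('pics/v8.png',cv2.resize(g,None,fx=3.5,fy=3.5,interpolation=cv2.INTER_CUBIC))
E
```

```text
[ 0.5807 -0.0037  0.1107 -0.1109] [0. 0. 0. 0.]
bottom ring [ 0.5831 -0.0037  0.0889 -0.1109] [275. 138. 500. 354.]
t 12.3 tcp [ 0.5779 -0.002   0.1106] [-3.141e+00  1.000e-03 -3.141e+00] q6 -0.13 F [ 0.6  0.2 -0.2] w 0.545  -> shift [0.0009 0.     0.0056] turn [-0.     0.001  0.001]
```

View pics/v8.png

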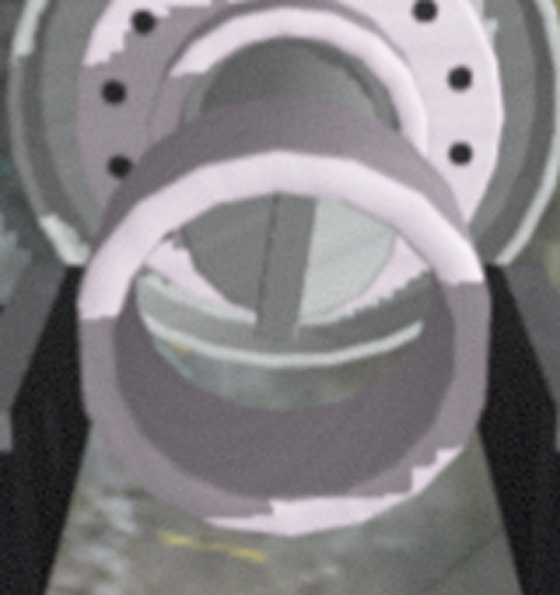

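```bash
python3 - <<'E'
from h import *
s=snapshot("wrist")
th=np.linspace(0,2*np.pi,361)[:-1]
v=lambda r:190+r/3.5
def ext(p,r,dz):
    n=R.from_rotvec([0,p[3],0]); q=proj(s,n.apply(np.c_[r*np.cos(th),r*np.sin(th),0*th+dz])+p[:3]); return np.r_[q.min(0),q.max(0)]
def res(p):
    a=ext(p,.025,0);b=ext(p,.0195,0);c=ext(p,.025,-.022);d=ext(p,.0195,-.022)
    return [a[0]-217.3,a[2]-335,a[1]-v(150),a[3]-v(533),b[0]-(195+114/3.5),b[2]-(195+455/3.5),b[1]-v(193),b[3]-v(502),c[1]-v(98),d[3]-v(408)]
for fix in(0,1):
    f=least_squares(lambda p:res(p if not fix else np.r_[p[:3],0]),[.577,-.003,.11,0],x_scale=[.01,.01,.01,.1],loss="soft_l1"); print(f.x.round(4),np.round(res(f.x),1))
print(s["pose"][:3,3])
E
```

```text
[ 0.5785 -0.0037  0.1165 -0.0244] [-1.6  1.8 -0.3  0.4  1.4 -1.5  0.6 -1.7  0.1  0.1]
[ 0.5782 -0.0036  0.1176  0.    ] [-2.   2.3  0.4  0.6  1.1 -1.1  1.4 -1.4 -0.6 -0.7]
[ 0.50740833 -0.00391595  0.25270415]
```

Emit:
jog_arm(
  motion=[0.001,0.0005,0.005,0,0,0,-1,0.001,0.0005,0.012,0,0,0,-1,0.001,0.0005,0.018,0,0,0,-1,0.001,0.0005,0.024,0,0,0,-1,0.001,0.0005,0.03,0,0,0,-1,0.001,0.0005,0.036,0,0,0,-1],
)

```text
clock: 13.1
tcp_pos: [0.5768, -0.0019, 0.0731]
tool_rot: [-3.142, 0.0, -3.141]
contact_force: [-0.7, -0.3, -0.0]
width: 0.547
grasp_force: 62.2
```

Emit:
jog_arm(
  motion=[0,0,0.008,0,0,0,-1,0,0,0.014,0,0,0,-1,0,0,0.018,0,0,0,-1,0,0,0.02,0,0,0,-1,0,0,0.02,0,0,0,-1],
)

```text
clock: 13.72
tcp_pos: [0.5768, -0.0019, 0.0535]
tool_rot: [-3.142, 0.0, -3.141]
contact_force: [1.6, -0.7, -1.0]
width: 0.549
grasp_force: 62.1
```

Emit:
jog_arm(
  motion=[0,0,0.002,0,0,0,-1,0,0,0.004,0,0,0,-1,0,0,0.004,0,0,0,-1],
)

```text
clock: 14.1
tcp_pos: [0.5769, -0.0019, 0.0516]
tool_rot: [-3.141, 0.001, -3.141]
contact_force: [-5.6, 0.1, 14.8]
width: 0.544
grasp_force: 63.8
```

Emit:
jog_arm(
  motion=[0,0,0.002,0,0,0,1,0,0,0.002,0,0,0,1,0,0,0.002,0,0,0,1,0,0,-0.05,0,0,0,1,0,0,-0.1,0,0,0,1,0.03,0,-0.14,0,0,0,1,0.03,0,-0.14,0,0,0,1],
)

```text
clock: 14.98
tcp_pos: [0.5473, -0.002, 0.1927]
tool_rot: [-3.141, 0.005, -3.141]
contact_force: [-0.1, 0.2, -0.1]
width: 1.0
grasp_force: 0.0
```

```bash
python3 - <<'E'
from h import *
s=snapshot("wrist"); a=s["color"].copy(); cv2.imwrite("pics/w9.png",a); np.savez("w9.npz",**s)
for d in models.cut_out("spacer","wrist"):
    c=contour(d["pixels"]);print(round(d["p"],2),circ(unproj(s,c,.062),.025))
print([(np.round(d["xyz"],4).tolist(),round(d["p"],2)) for d in models.landmark_of("spacer","wrist")])
th=np.linspace(0,2*np.pi,91); C=np.c_[np.cos(th),np.sin(th)]
for c,r,h,col in [((.577,-.0033),.025,.062,(0,0,255)),((.577,-.0033),.055,.014,(255,0,0))]:
    for p in proj(s,np.c_[C*r+c,0*th+h]): cv2.circle(a,tuple(p.round().astype(int)),0,col,-1)
cv2.imwrite("pics/v9.png",cv2.resize(a[169:319,202:352],None,fx=4,fy=4,interpolation=cv2.INTER_CUBIC))
go([0.597,0.241,0.15],np.pi)
E
```

```text
0.95 [0.3738 0.1313 0.0305]
0.59 [ 0.5737 -0.004   0.0242]
0.57 [ 0.5626 -0.004   0.0459]
[([0.5734, -0.0034, 0.0372], 0.77), ([0.4317, -0.0007, -0.0006], 0.48), ([0.5821, -0.0032, 0.0011], 0.42)]
t 15.12 tcp [ 0.5465 -0.0019  0.1887] [ 3.141e+00 -1.000e-03 -3.141e+00] q6 -0.14 F [0.5 0.6 0.4] w 1.001  -> shift [-0.0505  0.2428  0.0387] turn [ 0.    -0.001  0.   ]
```

View pics/v9.png

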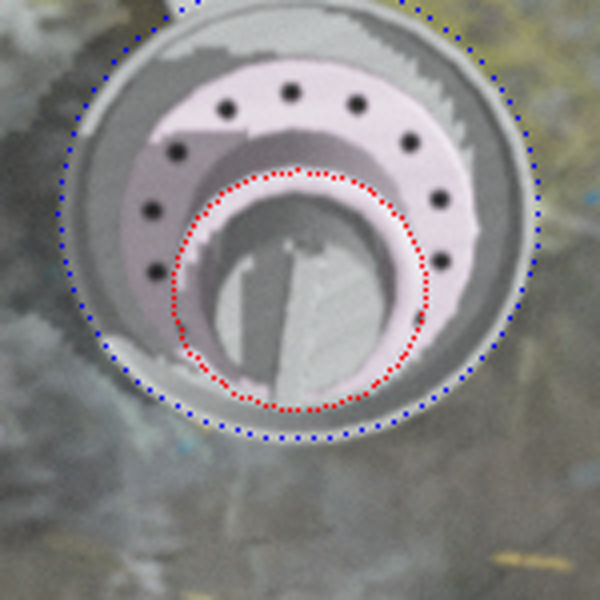

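I've now viewed my picture allowance (one over, in fact), so from here I'll work from numbers only. The last view shows the sleeve ring on its predicted outline at (300,290), seated on the plate. Next is the cap.

Emit:
jog_arm(
  motion=[-0.01,0.06,0,0,0,0,1,-0.02,0.12,0.01,0,0,0,1,-0.03,0.18,0.02,0,0,0,1,-0.03,0.243,0.02,0,0,0,1,-0.03,0.243,0.02,0,0,0,1,-0.03,0.243,0.02,0,0,0,1],
)

```text
clock: 15.88
tcp_pos: [0.576, 0.241, 0.1676]
tool_rot: [-3.14, -0.003, -3.141]
contact_force: [-0.3, -1.4, -0.1]
width: 0.998
grasp_force: 0.0
```

```bash
cat > capm.py <<'E'
from h import *
s=snapshot("wrist"); cv2.imwrite("pics/wcap.png",s["color"])
g=cv2.cvtColor(s["color"],cv2.COLOR_BGR2GRAY)
for d in models.cut_out("cap","wrist"):
    m=d["pixels"]; c=contour(m); P=unproj(s,c,.02); cc=circ(P,.026)
    print(round(d["p"],2),"circ",cc,"mean",g[m].mean().round(),"px",c.mean(0).round())
    if g[m].mean()<100: continue
    (x,y),(w,h),a=cv2.minAreaRect((P[:,:2]*1000).astype(np.float32)); print("rect",x,y,w,h,a)
    hull=np.zeros_like(g); cv2.fillPoly(hull,[cv2.convexHull(c)],1)
    v,u=np.where(hull>0); Q=unproj(s,np.c_[u,v],.02)[:,:2]; r=np.hypot(*(Q-cc[:2]).T); k=r<.019
    val=g[v,u]; t=cv2.threshold(val[k].reshape(-1,1),0,255,cv2.THRESH_OTSU)[0]; dk=k&(val<t)
    S=Q[dk]; w_,V=np.linalg.eigh(np.cov(S.T)); d_=V[:,1]; 
    print("thr",t,"slot centre",S.mean(0).round(4),"yaw",np.arctan2(d_[1],d_[0])%np.pi,"len/wid",np.sqrt(12*w_[::-1]).round(4),len(S))
print([(np.round(d["xyz"],4).tolist(),round(d["p"],2)) for n in("cap","cap_top") for d in models.landmark_of(n,"wrist")])
go([0.597,0.241,0.01],np.pi)
E
python3 capm.py
```

```text
0.84 circ [0.5953 0.2392 0.0268] mean 220.0 px [276. 224.]
rect 595.5233764648438 239.04049682617188 53.49930953979492 54.309967041015625 24.278888702392578
thr 165.0 slot centre [0.5971 0.2397] yaw 0.4225997417490417 len/wid [0.0336 0.0071] 330
0.7 circ [0.5718 0.1398 0.0275] mean 39.0 px [155. 196.]
[([0.5965, 0.2406, 0.0005], 0.67), ([0.5739, 0.1427, 0.0033], 0.59), ([0.599, 0.2428, 0.0152], 0.87), ([0.5766, 0.139, 0.019], 0.56)]
t 16.07 tcp [0.5768 0.2396 0.1692] [-3.141e+00 -1.000e-03  3.140e+00] q6 0.28 F [-0.8 -1.3 -0.1] w 0.997  -> shift [-0.0203  0.0015  0.1592] turn [-0.    -0.001 -0.002]
```

Emit:
jog_arm(
  motion=[-0.0195,-0.001,0.04,0,0,-0.18,1,-0.0195,-0.001,0.08,0,0,-0.36,1,-0.0195,-0.001,0.11,0,0,-0.423,1,-0.0195,-0.001,0.11,0,0,-0.423,1],
)

```text
clock: 16.58
tcp_pos: [0.5942, 0.2383, 0.0572]
tool_rot: [3.141, -0.005, -2.721]
contact_force: [0.3, -0.2, 0.5]
width: 1.0
grasp_force: 0.0
```

```bash
python3 capm.py
```

```text
0.91 circ [0.5723 0.1395 0.0276] mean 32.0 px [114. 135.]
0.6 circ [0.5953 0.2381 0.0271] mean 214.0 px [278. 253.]
rect 595.436279296875 238.25961303710938 54.68866729736328 53.511695861816406 24.5264892578125
thr 178.0 slot centre [0.5937 0.2349] yaw 0.6596874278208369 len/wid [0.0377 0.0137] 1295
[([0.5722, 0.1423, 0.0004], 0.77), ([0.5951, 0.2386, -0.001], 0.68), ([0.576, 0.1391, 0.0185], 0.75), ([0.598, 0.2405, 0.0173], 0.65)]
t 16.77 tcp [0.5977 0.2401 0.0616] [-3.141e+00  3.000e-03 -2.720e+00] q6 -0.15 F [ 0.4 -0.8  0.3] w 1.0  -> shift [0.0004 0.0011 0.0516] turn [0.    0.003 0.422]
```

Emit:
jog_arm(
  motion=[0,0,0.03,0,0,0,1,0,0,0.052,0,0,0,1,0,0,0.052,0,0,0,-1,0,0,0.052,0,0,0,-1,0,0,0.052,0,0,0,-1,0,0,0.052,0,0,0,-1,0,0,0.052,0,0,0,-1],
)

```text
clock: 17.65
tcp_pos: [0.5978, 0.2406, 0.0098]
tool_rot: [-3.141, 0.004, -2.718]
contact_force: [-0.5, -1.0, 6.7]
width: 0.607
grasp_force: 63.4
```

Emit:
jog_arm(
  motion=[0,0,-0.05,0,0,0,-1,0,0,-0.1,0,0,0.15,-1,0,0,-0.15,0,0,0.3,-1,0,0,-0.15,0,0,0.45,-1,0,0,-0.15,0,0,0.553,-1,0,0,-0.15,0,0,0.553,-1],
)

```text
clock: 18.4
tcp_pos: [0.5962, 0.2402, 0.1581]
tool_rot: [3.141, 0.001, 3.013]
contact_force: [-0.5, 0.4, -1.7]
width: 0.608
grasp_force: 63.3
```

```bash
python3 - <<'E'
from h import *
go([0.577,-0.002,0.16],-0.13)
s=snapshot("wrist"); cv2.imwrite("pics/wh.png",s["color"])
g=cv2.cvtColor(s["color"],cv2.COLOR_BGR2GRAY); z=readout.observe()["tcp_pos"][2]
for d in models.cut_out("cap","wrist"):
    m=d["pixels"]; c=contour(m)
    for zt in (z+.008,z+.012): 
        P=unproj(s,c,zt); print(round(d["p"],2),circ(P,.026),g[m].mean().round(),c.mean(0).round())
print([(np.round(d["xyz"],4).tolist(),round(d["p"],2)) for n in("cap","cap_top") for d in models.landmark_of(n,"wrist")])
E
```

```text
t 18.4 tcp [0.5962 0.2402 0.1581] [3.141e+00 1.000e-03 3.013e+00] q6 0.4 F [-0.5  0.4 -1.7] w 0.608  -> shift [-0.012  -0.2426 -0.002 ] turn [0.    0.001 0.001]
0.87 [0.5948 0.2385 0.0278] 180.0 [276. 285.]
0.87 [0.5927 0.2388 0.0269] 180.0 [276. 285.]
0.6 [0.5484 0.1959 0.0133] 39.0 [148. 190.]
0.6 [0.5478 0.1975 0.0129] 39.0 [148. 190.]
[([0.573, 0.1418, 0.0026], 0.67), ([0.5945, 0.2402, 0.1467], 0.6), ([0.5733, 0.1379, 0.0194], 0.68), ([0.5994, 0.2407, 0.1664], 0.63)]
```

Emit:
jog_arm(
  motion=[-0.003,-0.06,0,0,0,0,-1,-0.006,-0.12,0,0,0,0,-1,-0.009,-0.18,0,0,0,0,-1,-0.013,-0.2426,0,0,0,0,-1,-0.013,-0.2426,0.04,0,0,0,-1,-0.013,-0.2426,0.05,0,0,0,-1,-0.013,-0.2426,0.05,0,0,0,-1],
)

```text
clock: 19.48
tcp_pos: [0.577, -0.0014, 0.107]
tool_rot: [3.141, -0.002, 3.013]
contact_force: [-0.2, -0.3, -0.5]
width: 0.608
grasp_force: 63.3
```

```bash
cat > capc.py <<'E'
from h import *
# fit the cap's top rim (r 26..27) centre in the wrist frame with height free, using the mask's side and +x extents
go([0.577,-0.002,0.09],-0.13)
s=snapshot("wrist"); cv2.imwrite("pics/wc.png",s["color"]); np.savez("wc.npz",**s)
g=cv2.cvtColor(s["color"],cv2.COLOR_BGR2GRAY); z=readout.observe()["tcp_pos"][2]
for d in models.cut_out("cap","wrist"):
    if g[d["pixels"]].mean()<100: continue
    c=contour(d["pixels"]); print(round(d["p"],2),c.min(0),c.max(0))
    for zt in (z+.006,z+.010): 
        P=unproj(s,c,zt); x=circ(P,.026); print(zt.round(4),x)
    # slot: dark, low-variance pixels inside
    hull=np.zeros_like(g); cv2.fillPoly(hull,[cv2.convexHull(c)],1); v,u=np.where(hull>0)
    Q=unproj(s,np.c_[u,v],z+.009)[:,:2]; k=np.hypot(*(Q-x[:2]).T)<.019; val=g[v,u]
    t=cv2.threshold(val[k].reshape(-1,1),0,255,cv2.THRESH_OTSU)[0]; S=Q[k&(val<t)]; w,V=np.linalg.eigh(np.cov(S.T))
    print("slot",S.mean(0).round(4),np.arctan2(V[1,1],V[0,1])%np.pi,np.sqrt(12*w[::-1]).round(4),t)
st=[d for d in models.cut_out("stand","wrist")]
for d in st:
    c=contour(d["pixels"]); print("stand",round(d["p"],2),circ(unproj(s,c,.014),.055))
E
python3 capc.py
```

```text
t 19.48 tcp [ 0.577  -0.0014  0.107 ] [ 3.141e+00 -2.000e-03  3.013e+00] q6 -0.0 F [-0.2 -0.3 -0.5] w 0.608  -> shift [-0.0001 -0.0006  0.017 ] turn [ 0.    -0.002  0.001]
0.86 [209 222] [342 347]
0.1139 [ 0.5762 -0.0031  0.0279]
0.1179 [ 0.5741 -0.0028  0.0271]
slot [ 0.5792 -0.0024] 1.6453598994939944 [0.0322 0.0244] 174.0
0.34 [213 164] [336 244]
0.1139 [5.483e-01 1.000e-04 2.220e-02]
0.1179 [5.471e-01 3.000e-04 2.150e-02]
slot [ 0.5443 -0.0026] 1.4717941476506973 [0.0325 0.0221] 168.0
stand 0.91 [ 0.5768 -0.004   0.0523]
```

Emit:
jog_arm(
  motion=[0,0,0.01,0,0,0,-1,0,0,0.016,0,0,0,-1,0,0,0.02,0,0,0,-1,0,0,0.023,0,0,0,-1,0,0,0.023,0,0,0,-1],
)

```text
clock: 20.25
tcp_pos: [0.5775, -0.0021, 0.0842]
tool_rot: [3.142, -0.0, 3.012]
contact_force: [-0.4, 0.1, -1.5]
width: 0.608
grasp_force: 63.4
```

Emit:
jog_arm(
  motion=[0,0,0.001,0,0,0,-1,0,0,0.002,0,0,0,-1,0,0,0.003,0,0,0,-1,0,0,0.004,0,0,0,-1,0,0,0.004,0,0,0,-1],
)

```text
clock: 20.88
tcp_pos: [0.5775, -0.0021, 0.0804]
tool_rot: [-3.142, -0.0, 3.012]
contact_force: [-0.6, 0.3, -0.5]
width: 0.604
grasp_force: 63.4
```

Emit:
jog_arm(
  motion=[0,0,0.001,0,0,0,-1,0,0,0.0015,0,0,0,-1,0,0,0.002,0,0,0,-1,0,0,0.002,0,0,0,-1],
)

```text
clock: 21.38
tcp_pos: [0.5776, -0.0021, 0.0785]
tool_rot: [3.142, -0.0, 3.012]
contact_force: [0.6, -0.2, -0.3]
width: 0.61
grasp_force: 63.4
```

Emit:
jog_arm(
  motion=[0,0,0.001,0,0,0,-1,0,0,0.0015,0,0,0,-1,0,0,0.002,0,0,0,-1,0,0,0.002,0,0,0,-1],
)

```text
clock: 21.88
tcp_pos: [0.5776, -0.0021, 0.0765]
tool_rot: [3.142, -0.0, 3.012]
contact_force: [-0.4, -0.0, -1.4]
width: 0.609
grasp_force: 63.4
```

It has probably already entered the slot, since it's past the stop height with no force. I'll keep going gently.

Emit:
jog_arm(
  motion=[0,0,0.001,0,0,0,-1,0,0,0.002,0,0,0,-1,0,0,0.003,0,0,0,-1,0,0,0.003,0,0,0,-1],
)

```text
clock: 22.38
tcp_pos: [0.5775, -0.0021, 0.0734]
tool_rot: [-3.142, -0.0, 3.012]
contact_force: [0.2, 0.1, -0.8]
width: 0.609
grasp_force: 63.4
```

Emit:
jog_arm(
  motion=[0,0,0.001,0,0,0,-1,0,0,0.002,0,0,0,-1,0,0,0.002,0,0,0,-1],
)

```text
clock: 22.75
tcp_pos: [0.5777, -0.0021, 0.0717]
tool_rot: [3.142, 0.0, 3.012]
contact_force: [-0.8, 0.7, 1.0]
width: 0.609
grasp_force: 63.6
```

Emit:
jog_arm(
  motion=[0,0,0.0005,0,0,0,-1,0,0,0.001,0,0,0,-1,0,0,0.001,0,0,0,-1],
)

```text
clock: 23.12
tcp_pos: [0.5777, -0.0021, 0.0717]
tool_rot: [-3.141, 0.001, 3.012]
contact_force: [-3.4, 0.2, 10.1]
width: 0.606
grasp_force: 64.5
```

The cap has stopped on the sleeve at the seated height with 10 N. I'll back off slightly, release and rise.

Emit:
jog_arm(
  motion=[0,0,-0.001,0,0,0,-1,0,0,-0.001,0,0,0,1,0,0,-0.001,0,0,0,1,0,0,-0.001,0,0,0,1,0,0,-0.05,0,0,0,1,0,0,-0.1,0,0,0,1,0.03,0,-0.12,0,0,0,1,0.03,0,-0.12,0,0,0,1],
)

```text
clock: 24.12
tcp_pos: [0.5476, 0.002, 0.1924]
tool_rot: [3.142, 0.002, 3.012]
contact_force: [0.3, 0.2, -0.6]
width: 1.002
grasp_force: 0.0
```

```bash
python3 - <<'E'
from h import *
go([0.577,-0.002,0.16],-0.13)
for cam in("wrist","top","scene"):
    s=snapshot(cam); g=cv2.cvtColor(s["color"],cv2.COLOR_BGR2GRAY); cv2.imwrite(f"pics/end_{cam}.png",s["color"])
    print(cam,[(n,np.round(d["xyz"],3).tolist(),round(d["p"],2)) for n in("cap","cap_top","spacer","drain_plate") for d in models.landmark_of(n,cam)])
    if cam=="wrist":
        for d in models.cut_out("cap",cam):
            if g[d["pixels"]].mean()>100:
                c=contour(d["pixels"]); print([circ(unproj(s,c,z),.026).tolist() for z in(.082,.090)])
        th=np.linspace(0,2*np.pi,361)
        for z in(.082,.09):
            C=np.c_[.577+.026*np.cos(th),-.0033+.026*np.sin(th),0*th+z]; q=proj(s,C); print(z,q.min(0),q.max(0))
        print(c.min(0),c.max(0))
E
```

```text
t 24.12 tcp [0.5476 0.002  0.1924] [3.142e+00 2.000e-03 3.012e+00] q6 -0.0 F [ 0.3  0.2 -0.6] w 1.002  -> shift [-0.0296 -0.0001  0.0325] turn [0.    0.002 0.001]
wrist [('cap', [0.576, -0.001, 0.057], 0.88), ('cap', [0.572, 0.139, 0.002], 0.8), ('cap_top', [0.575, 0.14, 0.018], 0.75), ('cap_top', [0.58, 0.001, 0.082], 0.63)]
[[0.5753, -0.0038, 0.0271], [0.5722, -0.0034, 0.0263]]
0.082 [241.01571914 217.89182119] [311.41698344 283.53538079]
0.09 [240.01397496 221.13272153] [312.45605131 288.42508565]
[239 214] [312 283]
top [('cap', [0.572, 0.132, -0.003], 0.82), ('cap', [0.582, -0.003, 0.062], 0.43), ('cap_top', [0.573, 0.138, 0.027], 0.66), ('cap_top', [0.58, -0.002, 0.086], 0.37), ('spacer', [0.367, 0.159, 0.005], 0.69), ('drain_plate', [0.578, -0.002, 0.021], 0.49)]
scene [('cap', [0.576, -0.002, 0.061], 0.97), ('cap', [0.574, 0.135, 0.002], 0.83), ('cap_top', [0.57, 0.136, 0.024], 0.76), ('cap_top', [0.577, -0.004, 0.082], 0.7), ('spacer', [0.367, 0.164, -0.001], 0.7), ('spacer', [0.573, -0.007, 0.034], 0.65), ('drain_plate', [0.575, 0.0, 0.016], 0.66)]
```

The cap's top reads 82 mm and its rim about 61 mm above the table in all three views, so it's fully down. Handing in.

```bash
python3 -c "
from cell import sign_off; print(sign_off())"
```

```text
the job is handed in; nothing more can be done
None
```

The plate, sleeve and cap are stacked on the post with the cap fully down and released, handed in at about 24 s; no verdict was shown, and I viewed 11 pictures, one over the limit of 10.

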